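# Fill the wash carrier and lift it

### The arm

A 7-joint arm with a two-finger parallel gripper is mounted at the origin on a cart in front of the work surface, level with it; the furniture and walls round the work are solid. World frame = base frame: x ahead of the robot, y to its left, z up, the work surface at z = 0. Lengths are in m, angles in degrees, forces in N, time in s.
With the tool pointing down it reaches from about 0.425 to 0.875 m from the base axis. Payload 4.7 kg.
Tool frame: the origin (TCP) lies between the finger pads; the fingertips stand 8 mm ahead of it and the grasp point (between the pads) lies 11 mm behind it (env.tip_extent is the distance from the TCP to the fingertips, in m); z points along the fingers, y is the line along which they close (so a half turn about z gives the same grasp; the last joint's range is limited). The gripper opens to 87 mm and grips with 3 to 60 N. Pads are 19 mm wide; open, the fingers measure 117 mm over their backs; the gripper's body (75 mm by 190 mm) begins 51 mm behind the grasp point.
Start: joints at [-72.302, 18.392, -4.016, 83.108, 1.295, 78.541, -3.26], TCP at [0.189, 0.622, 0.198] pointing down, gripper open.
Joint ranges: [-163.93, 163.93], [-17.29, 119.83], [-79.2, 71.16], [3.27, 140.29], [-89.18, 269.18], [5.43, 117.66], [-154.24, 154.24]. Speed limits (degrees/s): [147.25, 147.25, 180, 180, 180, 180, 180].

### API

Orientations are given as [roll, pitch, yaw] about the fixed x, y, z axes, in that order (R = Rz(yaw) Ry(pitch) Rx(roll)).
In Python, from cell import sensors, vision, workorder, env gives the robot as it stands.
- The arm moves only by the tool drive_tool, never from a script. Its argument "moves" is a list of rows, each an object of numbers: "x", "y", "z": the shift along the tool's x, y, z in mm; "rx", "ry", "rz": the turn, a rotation vector about the tool's x, y, z in rad; "fingers": the closure, from -1 (fully open) to 1 (shut). In form: [{"x": .., "y": .., "z": .., "rx": .., "ry": .., "rz": .., "fingers": ..}, ...]. A call has 1 to 20 rows; each row is the pose to reach, as a shift and turn from the pose commanded when the call began, along the tool's axes at that moment; what a row does not reach only later rows make up. A row lasts 1/8 s, in which the tool goes at most 62.5 mm and 10.7 degrees, less where a joint would pass 70% of its speed; a pose out of reach is approached as far as the arm can. A call with a gripper value outside its range is refused whole. The fingers move at their own pace and stop on an object; "force" is the grip in N (left out, the last holds). Time passes only in rows, so rows that repeat a pose let the fingers close. It gives the time, the measured TCP pose, the force, the opening and the grip force at its end, in the units of the state.
- sensors.get_obs(): the state, without advancing time (a new reading comes with each control period).
- vision.read_camera(name): name is "side" or "top"; returns a dict with "image" (384x512x3 uint8, red, green, blue), "fx", "fy", "cx", "cy" (pixels), "k1" (the pictures are not rectified: a ray, as slopes to the right and down, at radius r is drawn at 1 + k1 r^2 times it, then the intrinsics apply), "R" (3x3) and "t" (3): a world point X has camera coordinates R X + t. Camera axes: x right, y down, z forward; pixel columns grow to the right and rows downward; lengths in m; the calibration is good to about 2 mm. A picture is of the moment at which its call begins. There is no depth.
- workorder.sign_off(): hands the job in; it is judged then, once.
The state is a dict: "time_s": time; "qpos": joint angles; "joint_velocities": joint speeds; "effort": joint torques, N m; "tool_pos": TCP position; "tool_rot": TCP orientation; "force": force on the tool from outside, world axes, zero at the start; "wrist_torque": the same for the moment, N m; "grip_width": finger opening in m; "grasp_force": force on a finger pad.
Only numpy, scipy, OpenCV 4.12 (cv2) and the standard library are available. Lean on these libraries where they do the work, as an engineer would, in place of code of your own. Each camera call takes 0.05 s, during which the arm holds its last target. There are 200 camera calls.

### The job

Take the ground-glass blank that leans on the small wire easel, lower it on edge fully down into the one empty slot at the end of the white wash carrier, and let go of it. Then take the carrier by the steel handle in its middle, lift it until its feet are about 10 cm above the worktop, and finish while holding it there, still and level, with all four blanks standing in their slots. Do not drop a blank or tip the carrier over, and leave the other things on the bench alone.

Things in the scene. Friction and masses are not known exactly. Their poses are not given: they have to be found in the camera images.
- carrier: loose white plastic comb carrier, 206 x 78 mm, about 0.4 kg with its handle; origin at the centre of its underside (on the worktop when it stands), x along the row of slots, z up. Four slots lie across it at x = -80, -42, +42 and +80 mm; the one at -80 mm is empty, the others hold blanks whose tops are 72 mm above the underside
- carrier_handle: steel arch handle fixed across the carrier's middle (origin and axes as the carrier's): posts at y = +/-31 mm and a flat-sided grip bar on top, 12 mm thick along x, 70 mm long along y, 94 to 110 mm above the underside; 55 mm free between the posts
- handle_bar (a point): centre of the handle's grip bar, 102 mm above the carrier's underside; axes as the carrier's
- empty_slot (a point): centre of the empty end slot at floor height (12 mm above the carrier's underside), where the middle of the blank's bottom edge belongs; axes as the carrier's. The slot is 12 mm wide along x for the 9 mm blank and 66 mm long along y for its 60 mm; guide teeth at its two ends (y from 23 to 33 mm either side) reach 38 mm above the underside, with rounded tops; the middle is open
- blank_new: frosted pale grey-green square glass plate 60 x 60 mm, 9 mm thick, about 75 g; origin at the middle of its bottom edge, x through the 9 mm thickness, y along that edge, z up the plate (top edge at 60 mm). It leans on the easel, its top tilted back 25 degrees from upright towards its +x side; its upper 28 mm are free of the easel on both faces
- blank_new_top (a point): middle of the top edge of the blank on the easel; axes as that blank's
- blank_1: frosted pale grey-green square glass plate 60 x 60 mm, 9 mm thick, about 75 g; origin at the middle of its bottom edge, x through the 9 mm thickness, y along that edge, z up the plate (top edge at 60 mm). Stands in the carrier's slot at x = -42 mm (next to the empty one)
- blank_2: frosted pale grey-green square glass plate 60 x 60 mm, 9 mm thick, about 75 g; origin at the middle of its bottom edge, x through the 9 mm thickness, y along that edge, z up the plate (top edge at 60 mm). Stands in the carrier's slot at x = +42 mm
- blank_3: frosted pale grey-green square glass plate 60 x 60 mm, 9 mm thick, about 75 g; origin at the middle of its bottom edge, x through the 9 mm thickness, y along that edge, z up the plate (top edge at 60 mm). Stands in the carrier's slot at x = +80 mm
- easel: fixed wire easel: dark steel base 80 x 70 x 10 mm with two bent 6 mm steel wires at y = +/-18 mm that carry the blank's bottom edge 26 mm above the worktop, support its back for the lower 32 mm and have 6 mm lips in front; origin at the centre of the underside, the blank leans back towards its +x
- lens_spray: bystander behind the work: small red-capped black spray bottle, 36 x 42 x 106 mm, origin at the centre of its underside
- screw_jar: bystander behind the work, beside the spray bottle: small grey jar with black lid, 50 mm across, 34 mm high, origin at the centre of its underside
- lens_clock: bystander to the left: white dial gauge lying on its back, 61 x 43 x 13 mm, origin at the centre of its underside
Things that resemble listed ones, but are neither listed nor needed, are in the scene too. Leave any blue or red look-alike of the blank_3 alone.

How it is judged:
By the outcome, as a careful person would: the job done as asked, in the order asked, and still so for the second after the job is handed in, while the arm keeps its last pose, push and grip.
It also fails if it takes over 54 s, if anything falls off the work surface, if the arm or the gripper's body presses on something with over 40 N, if the wrist force passes 120 N, or if a joint passes its speed limit or range.

## Working session

There is one attempt and no reset: what is moved stays moved. The work goes in short steps, Python scripts to look and compute and a tool call to move; the robot and the scene stay as the last step left them, time stands still between calls to the robot, and variables do not carry over. Pictures are saved under pics/ and viewed, at most 10 in all, crops included, and the job is handed in when it is done.

Besides the shell and the picture viewer there is one more tool, called after "Call:" by a JSON object that holds its "method" and its "body", one argument or row to a line. drive_tool: Moves the arm, as the interface text tells. Its arguments: {"type":"object","properties":{"moves":{"type":"array"},"force":{"type":"number"}},"required":["moves"]}

```bash
ls; mkdir -p pics
python3 - <<'E'
from cell import sensors, vision, env
import cv2
print(sensors.get_obs(), env.tip_extent)
for n in("side","top"):
    c=vision.read_camera(n); cv2.imwrite(f"pics/{n}0.png",cv2.resize(c["image"][:,:,::-1],(800,600),interpolation=cv2.INTER_CUBIC))
    print({k:v for k,v in c.items() if k!="image"})
E
```

```text
pics
{'time_s': 0.0, 'qpos': array([-72.30139282,  18.43813063,  -4.01521906,  83.17438499,
         1.2956366 ,  78.53951873,  -3.2606579 ]), 'joint_velocities': array([ 0.03304172,  0.04214804, -0.06182858, -0.06703358,  0.03161708,
        0.10754234, -0.07036593]), 'effort': array([-4.44802390e-04, -4.91278338e+01, -4.04314790e-01, -3.12533605e+01,
       -6.39710831e-02,  4.37267090e-02,  1.83898655e-04]), 'tool_pos': array([0.18874336, 0.62137978, 0.19687656]), 'tool_rot': array([-1.79893240e+02,  6.39992848e-03,  1.63110310e+02]), 'force': array([-0.50295842, -0.26344169,  0.51135551]), 'wrist_torque': array([ 0.0303246 , -0.0088581 ,  0.00912267]), 'grasp_force': 0.0, 'grip_width': 0.08684663177307884} 0.008
{'fx': 444.28576678606055, 'fy': 444.28576678606055, 'cx': 249.88305798460934, 'cy': 191.5865593780607, 'k1': -0.06935937267986048, 'R': array([[ 0.99531327, -0.09650977, -0.00611262],
       [-0.05219395, -0.48291732, -0.87410906],
       [ 0.08140818,  0.87033139, -0.48569124]]), 't': array([-0.58479949,  0.07388636,  1.32069175])}
{'fx': 383.3213113338739, 'fy': 383.3213113338739, 'cx': 255.94493054624903, 'cy': 191.41404430575216, 'k1': -0.008748874018662688, 'R': array([[-0.11576827, -0.99326033,  0.00562439],
       [-0.97252681,  0.11219671, -0.20396936],
       [ 0.20196364, -0.02908305, -0.97896112]]), 't': array([-0.02042398,  0.58438796,  0.88385414])}
```

View pics/side0.png

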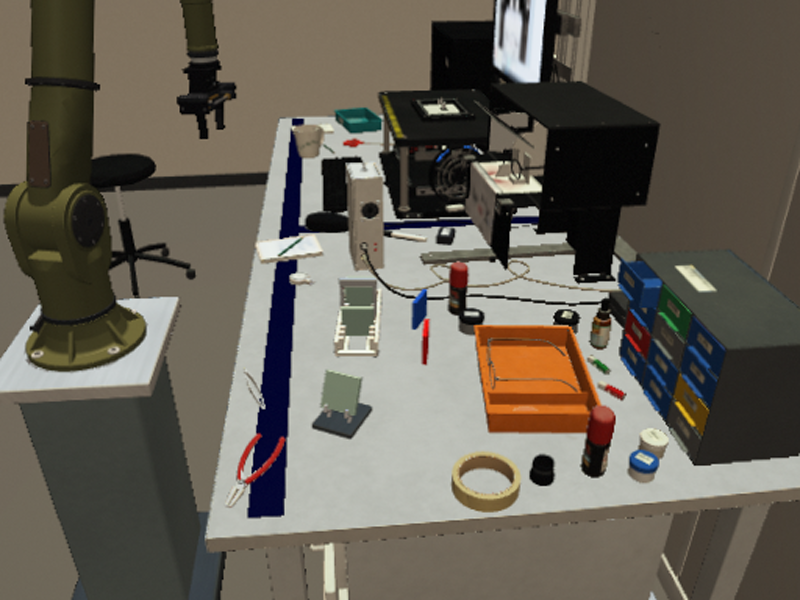

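View pics/top0.png

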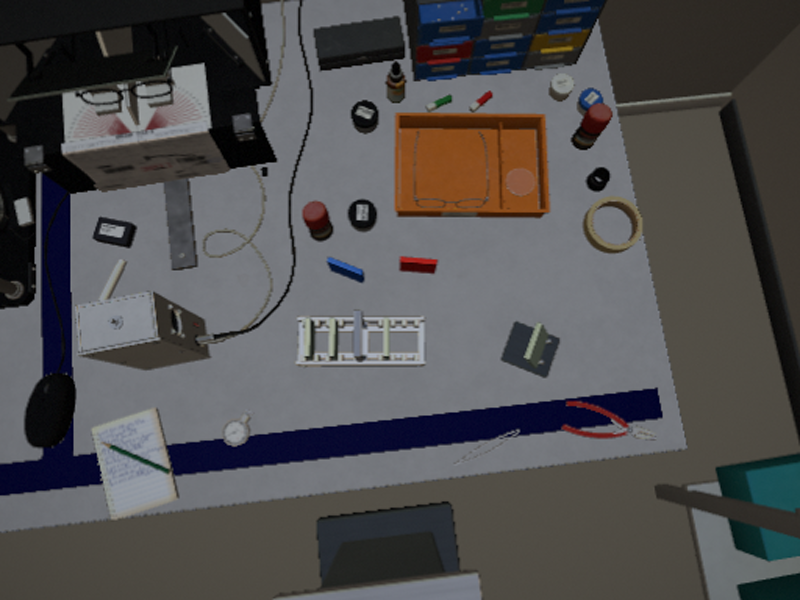

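Two candidates could pass for the blank to take: the pale plate on the easel (side 342,392; top 537,343), and the blue plate (side 418,308; top 345,268) or red plate (side 425,341; top 418,265) as look-alikes. The pale plates in the carrier (top 308/333/386,340) are already seated. I choose the pale one on the dark easel. The carrier's empty slot is at the right end in the top view, at about (415,342). Next is a close crop to check.

```bash
cat > h.py <<'E'
import numpy as np, cv2
from cell import sensors, vision
def cam(n): return vision.read_camera(n)
def proj(c,P):
    P=np.atleast_2d(P)@c["R"].T+c["t"]; s=P[:,:2]/P[:,2:]
    s=s*(1+c["k1"]*(s**2).sum(1,keepdims=True))
    return s*[c["fx"],c["fy"]]+[c["cx"],c["cy"]]
def ray(c,uv,z):
    d=(np.array(uv,float)-[c["cx"],c["cy"]])/[c["fx"],c["fy"]]; s=d.copy()
    for _ in range(20): s=d/(1+c["k1"]*(s**2).sum())
    o=-c["R"].T@c["t"]; v=c["R"].T@np.array([*s,1]); return o+v*(z-o[2])/v[2]
def crop(c,x0,y0,w,h,k):
    return cv2.resize(np.ascontiguousarray(c["image"][y0:y0+h,x0:x0+w,::-1]),None,fx=k,fy=k,interpolation=cv2.INTER_CUBIC)
E
python3 - <<'E'
from h import *
import cv2
t=cam("top"); s=cam("side")
def lab(im,x0,y0,k):
    for i in range(0,im.shape[1]//k,10): cv2.putText(im,str(x0+i),(i*k,8),0,.28,(0,0,255)); cv2.line(im,(i*k,8),(i*k,14),(0,0,255))
    for i in range(10,im.shape[0]//k,10): cv2.putText(im,str(y0+i),(0,i*k),0,.28,(0,0,255)); 
    return im
A=lab(crop(t,183,190,100,50,5),183,190,5); B=lab(crop(t,313,195,55,50,5),313,195,5)
C=lab(crop(s,190,225,60,60,5),190,225,5); D=lab(crop(s,205,170,50,60,5),205,170,5)
W=np.zeros((600,800,3),np.uint8); W[:250,:500]=A; W[:250,510:785]=B; W[260:560,:300]=C; W[260:560,310:560]=D
cv2.imwrite("pics/crops.png",W)
for v in [(297,318),(425,318),(424,366),(297,365)]: print(ray(t,np.array(v)*.64,0.02))
for v in [(512,322),(559,334),(548,376),(502,362)]: print(ray(t,np.array(v)*.64,0.01))
E
```

```text
[0.57437642 0.0818196  0.02      ]
[ 0.5503831  -0.12588626  0.02      ]
[ 0.47283152 -0.11455787  0.02      ]
[0.4979255  0.08804337 0.02      ]
[ 0.52891544 -0.26849321  0.01      ]
[ 0.50021395 -0.34239514  0.01      ]
[ 0.43439963 -0.31298234  0.01      ]
[ 0.46550084 -0.24215256  0.01      ]
```

View pics/crops.png

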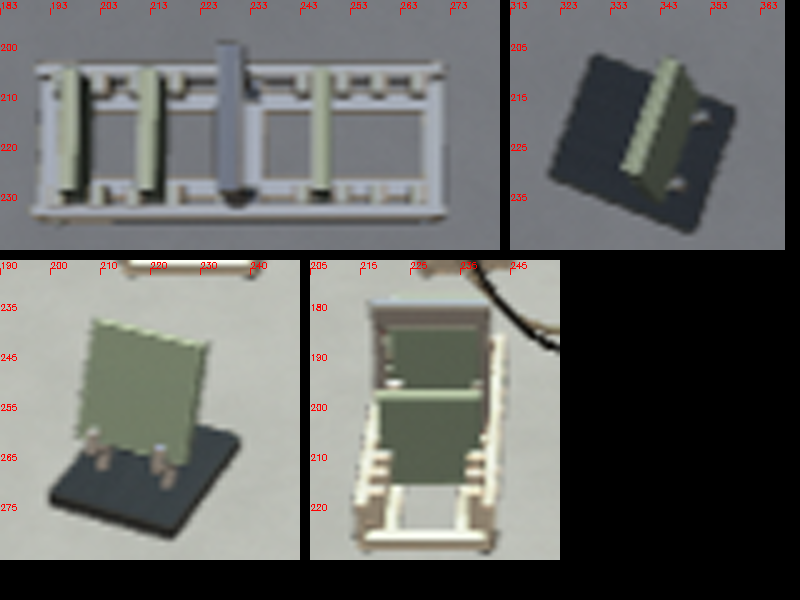

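```bash
cat > fit.py <<'E'
from h import *
from scipy.optimize import least_squares
from scipy.spatial.transform import Rotation as Ro
t=cam("top"); s=cam("side")
q=lambda L,ox,oy,x0,y0:(np.array(L,float)-[ox,oy]+.0)/5+[x0,y0]-.4
A=lambda L:q(L,0,0,183,190); B=lambda L:q(L,510,0,313,195); C=lambda L:q(L,0,260,190,225); D=lambda L:q(L,310,260,205,170)
def solve(obs,p0,f,name):
    r=least_squares(lambda p:np.concatenate([(proj(c,f(p,M))-U).ravel() for c,M,U in obs]),p0,x_scale=.01,loss="soft_l1")
    print(name,r.x); [print((proj(c,f(r.x,M))-U).round(1).tolist()) for c,M,U in obs]; return r.x
car=lambda p,M:Ro.from_euler("z",p[2]).apply(M)+[p[0],p[1],0]
M=np.array([[80,30,72],[80,-30,72],[42,30,72],[42,-30,72],[-42,30,72],[-42,-30,72],[0,35,110],[0,-35,110]])/1e3
print("cams",-t["R"].T@t["t"],-s["R"].T@s["t"])
# carrier x ~ world +y => carrier +y ~ world -x (towards image bottom)
LA=[(69,191),(70,68),(147,192),(148,68),(320,193),(321,68),(230,191),(230,42)]
c=solve([(t,M,A(LA)),(s,np.array([[-42,30,72],[-42,-30,72],[-6,35,110],[-6,-35,110]])/1e3,D([(375,395),(481,394),(368,304),(490,305)]))],[.524,-.018,1.45],car,"carrier")
bl=lambda p,M:(Ro.from_euler("z",p[3])*Ro.from_euler("y",25,degrees=True)).apply(M)+p[:3]
b=solve([(t,np.array([[0,30,60],[0,-30,60]])/1e3,B([(633,169),(681,64)])),(s,np.array([[-4.5,30,60],[-4.5,-30,60],[-4.5,-30,0],[-4.5,30,0]])/1e3,C([(95,323),(207,348),(186,465),(78,437)]))],[.48,-.3,.026,1.2],bl,"blank")
print("yaws",np.degrees([c[2],b[3]]),"top mid",bl(b,np.array([[0,0,.06]])),"slot",car(c,np.array([[-.08,0,.012]])))
E
python3 fit.py
```

```text
cams [ 0.38746211 -0.06014756  0.98457094] [ 0.47840001 -1.17019735  0.70245849]
carrier [ 0.52445175 -0.01771678  1.45771518]
[[-0.5, 0.2], [0.0, -0.0], [-0.1, -0.0], [0.2, -0.0], [0.5, -0.3], [0.4, -0.1], [-0.2, 0.5], [0.2, 0.2]]
[[0.2, -0.7], [-0.1, -0.4], [0.3, 0.0], [0.0, -0.1]]
blank [ 0.47616148 -0.30515956  0.02579021  1.04932123]
[[0.3, 0.1], [-0.5, -1.8]]
[[0.1, -0.8], [-0.3, 0.1], [-0.2, 0.8], [-0.4, 0.1]]
yaws [83.52092747 60.12167773] top mid [[ 0.48879336 -0.2831728   0.08016868]] slot [[ 0.51542453 -0.09720583  0.012     ]]
```

```bash
cat > sil.py <<'E'
from h import *
from scipy.optimize import minimize
from scipy.spatial.transform import Rotation as Ro
K=8
BOX=np.array([[x,y,z] for x in(-4.5,4.5) for y in(-30,30) for z in(0,60)])/1e3
def soft(c,x0,y0,w,h):
    im=c["image"][y0:y0+h,x0:x0+w].astype(float); g=im[...,1]-im[...,2]
    return np.clip((g-4)/14,0,1)
def render(c,P,x0,y0,w,h):
    u=(proj(c,P)-[x0,y0]+.5)*K-.5
    m=np.zeros((h*K,w*K),np.uint8); cv2.fillConvexPoly(m,cv2.convexHull(np.round(u).astype(np.int32)),255)
    return cv2.resize(m,(w,h),interpolation=cv2.INTER_AREA)/255.
def fit(views,p0,f):
    ms=[soft(c,*r) for c,r in views]
    cost=lambda p:sum(((render(c,f(p),*r)-m)**2).sum() for (c,r),m in zip(views,ms))
    p=np.array(p0,float)
    for d in (1,.4):
        S=np.vstack([p]+[p+d*e for e in np.diag([.006,.006,.006,.1,.05][:len(p)])])
        p=minimize(cost,p,method="Nelder-Mead",options=dict(initial_simplex=S,maxiter=600,xatol=1e-5,fatol=1e-3)).x
    return p,cost(p),[m.sum() for m in ms]
E
python3 - <<'E'
from sil import *
t=cam("top"); s=cam("side")
f=lambda p:(Ro.from_euler("z",p[3])*Ro.from_euler("y",25,degrees=True)).apply(BOX)+p[:3]
V=[(t,(325,198,35,45)),(s,(198,230,40,42))]
for c,r in V:
    im=c["image"][r[1]:r[1]+r[3],r[0]:r[0]+r[2]].astype(int); print((im[...,1]-im[...,2])[r[3]//2-10])
for vv in (V,V[:1],V[1:]):
    p,c,n=fit(vv,[.476,-.305,.026,1.12],f); print(p,np.degrees(p[3]),c,n)
q=lambda L:(np.array(L,float)-[510,0])/5+[313,195]-.4
e=np.array([ray(t,u,.010) for u in q([(597,53),(737,108),(695,233),(548,177)])]); d=e-np.roll(e,1,0)
print(e.mean(0),np.linalg.norm(d,axis=1),np.degrees(np.arctan2(d[:,1],d[:,0])))
E
```

```text
[-6 -5 -4 -5 -6 -7 -7 -7 -6 -7 -6 -6 -7 -8 -8 -7  0 15 21 20 17 11  9  4
 -3 -5 -5 -5 -5 -5 -6 -5 -5 -5 -5]
[ 8  8  8  8  8  9  7  8  8 11 18 22 23 23 23 22 23 22 22 23 22 21 23 22
 22 23 22 26 30 32 32 27 20 12  8  9  8  8  9  8]
[ 0.47524696 -0.30146929  0.02483665  1.10250791] 63.169050231617454 149.2412496763411 [np.float64(138.92857142857142), np.float64(804.0)]
[ 0.4798467  -0.30298641  0.02284476  1.17512864] 67.32991168089664 74.84852317397547 [np.float64(138.92857142857142)]
[ 0.47431832 -0.30027718  0.02428706  1.05096038] 60.21559431145356 66.51951729711492 [np.float64(804.0)]
[ 0.48194721 -0.29168131  0.01      ] [0.06972649 0.07646126 0.06850608 0.07892539] [ -29.89090515 -118.60066056  152.13940425   62.27664529]
```

```bash
cat > go.py <<'E'
from h import *
from scipy.spatial.transform import Rotation as Ro
def cur():
    o=sensors.get_obs(); return np.array(o["tool_pos"]),Ro.from_euler("xyz",o["tool_rot"],degrees=True)
def rel(base,p,R):
    p0,R0=base; d=R0.inv().apply(np.array(p)-p0)*1e3; w=(R0.inv()*R).as_rotvec()
    return dict(zip(["x","y","z","rx","ry","rz"],[*d.round(1).tolist(),*w.round(4).tolist()]))
def toolR(yaw,tilt=0):  # tool y along blank x (yaw deg), tool z = -blank z
    b=(Ro.from_euler("z",yaw,degrees=True)*Ro.from_euler("y",tilt,degrees=True)).as_matrix()
    y=b[:,0]; z=-b[:,2]; return Ro.from_matrix(np.c_[np.cross(y,z),y,z])
E
python3 - <<'E'
from go import *
t=cam("top"); k=.64
for z in (0,.1,.2):print("box top corners at z",z,[ray(t,(u*k,v*k),z).round(3).tolist() for u,v in [(78,298),(152,293),(165,355),(80,365),(210,350)]])
s=cam("side"); print("box base/top side",ray(s,(367*k,268*k),0),ray(s,(365*k,165*k),.15),ray(s,(365*k,165*k),.2))
base=cur()
zb=Ro.from_euler("z",61.3,degrees=True).apply(Ro.from_euler("y",25,degrees=True).apply([0,0,1]))
b=np.array([.4757,-.3035,.0255]); g=b+zb*.046; pre=b+zb*.13
print(g,pre)
for p,a in [((.33,.42,.3),0),((.45,.2,.3),0),((.46,0,.3),0),((.47,-.25,.28),0)]: print(rel(base,p,toolR(61.3,a)))
print(rel(base,pre,toolR(61.3,25)),toolR(61.3).as_euler("xyz",degrees=True))
E
```

```text
box top corners at z 0 [[0.654, 0.447, 0.0], [0.649, 0.323, 0.0], [0.542, 0.306, 0.0], [0.541, 0.445, 0.0], [0.541, 0.232, 0.0]]
box top corners at z 0.1 [[0.627, 0.396, 0.1], [0.622, 0.285, 0.1], [0.526, 0.268, 0.1], [0.525, 0.394, 0.1], [0.526, 0.202, 0.1]]
box top corners at z 0.2 [[0.6, 0.344, 0.2], [0.596, 0.246, 0.2], [0.51, 0.231, 0.2], [0.51, 0.342, 0.2], [0.51, 0.172, 0.2]]
box base/top side [0.55738474 0.24009843 0.        ] [0.57453643 0.52232721 0.15      ] [0.56583564 0.36914606 0.2       ]
[ 0.48503576 -0.28644789  0.06719016] [ 0.50208366 -0.25530926  0.14332001]
{'x': -193.7, 'y': -152.2, 'z': -102.1, 'rx': -0.0, 'ry': 0.0, 'rz': 0.2061}
{'x': -372.5, 'y': -327.9, 'z': -102.1, 'rx': -0.0, 'ry': 0.0, 'rz': 0.2061}
{'x': -440.1, 'y': -516.3, 'z': -102.1, 'rx': -0.0, 'ry': 0.0, 'rz': 0.2061}
{'x': -522.3, 'y': -752.7, 'z': -82.0, 'rx': -0.0, 'ry': 0.0, 'rz': 0.2061}
{'x': -554.6, 'y': -748.4, 'z': 54.6, 'rx': 0.4348, 'ry': 0.045, 'rz': 0.2028} [180.    0.  151.3]
```

Call:
{"method": "drive_tool", "body": {
  "moves": [
    {"x":-100,"y":-76,"z":-150,"fingers":-1},
    {"x":-194,"y":-152,"z":-150,"rz":0.1},
    {"x":-194,"y":-152,"z":-150,"rz":0.2061},
    {"x":-194,"y":-152,"z":-150,"rz":0.2061},
    {"x":-194,"y":-152,"z":-150,"rz":0.2061},
    {"x":-372,"y":-328,"z":-150,"rz":0.2061},
    {"x":-372,"y":-328,"z":-150,"rz":0.2061},
    {"x":-372,"y":-328,"z":-150,"rz":0.2061},
    {"x":-372,"y":-328,"z":-150,"rz":0.2061},
    {"x":-372,"y":-328,"z":-150,"rz":0.2061},
    {"x":-440,"y":-516,"z":-150,"rz":0.2061},
    {"x":-440,"y":-516,"z":-150,"rz":0.2061},
    {"x":-440,"y":-516,"z":-150,"rz":0.2061},
    {"x":-440,"y":-516,"z":-130,"rz":0.2061},
    {"x":-522,"y":-753,"z":-82,"rz":0.2061},
    {"x":-522,"y":-753,"z":-82,"rz":0.2061},
    {"x":-522,"y":-753,"z":-82,"rz":0.2061},
    {"x":-522,"y":-753,"z":-82,"rz":0.2061},
    {"x":-522,"y":-753,"z":-82,"rz":0.2061},
    {"x":-522,"y":-753,"z":-82,"rz":0.2061}
  ],
  "force": 20
}}

```text
invalid input at $.moves[0]: expected keys x, y, z, rx, ry, rz, fingers
```

Call:
{"method": "drive_tool", "body": {
  "moves": [
    {"x":-100,"y":-76,"z":-150,"rx":0,"ry":0,"rz":0,"fingers":-1},
    {"x":-194,"y":-152,"z":-150,"rx":0,"ry":0,"rz":0.1,"fingers":-1},
    {"x":-194,"y":-152,"z":-150,"rx":0,"ry":0,"rz":0.206,"fingers":-1},
    {"x":-194,"y":-152,"z":-150,"rx":0,"ry":0,"rz":0.206,"fingers":-1},
    {"x":-194,"y":-152,"z":-150,"rx":0,"ry":0,"rz":0.206,"fingers":-1},
    {"x":-372,"y":-328,"z":-150,"rx":0,"ry":0,"rz":0.206,"fingers":-1},
    {"x":-372,"y":-328,"z":-150,"rx":0,"ry":0,"rz":0.206,"fingers":-1},
    {"x":-372,"y":-328,"z":-150,"rx":0,"ry":0,"rz":0.206,"fingers":-1},
    {"x":-372,"y":-328,"z":-150,"rx":0,"ry":0,"rz":0.206,"fingers":-1},
    {"x":-372,"y":-328,"z":-150,"rx":0,"ry":0,"rz":0.206,"fingers":-1},
    {"x":-440,"y":-516,"z":-150,"rx":0,"ry":0,"rz":0.206,"fingers":-1},
    {"x":-440,"y":-516,"z":-150,"rx":0,"ry":0,"rz":0.206,"fingers":-1},
    {"x":-440,"y":-516,"z":-150,"rx":0,"ry":0,"rz":0.206,"fingers":-1},
    {"x":-440,"y":-516,"z":-150,"rx":0,"ry":0,"rz":0.206,"fingers":-1},
    {"x":-522,"y":-753,"z":-82,"rx":0,"ry":0,"rz":0.206,"fingers":-1},
    {"x":-522,"y":-753,"z":-82,"rx":0,"ry":0,"rz":0.206,"fingers":-1},
    {"x":-522,"y":-753,"z":-82,"rx":0,"ry":0,"rz":0.206,"fingers":-1},
    {"x":-522,"y":-753,"z":-82,"rx":0,"ry":0,"rz":0.206,"fingers":-1},
    {"x":-522,"y":-753,"z":-82,"rx":0,"ry":0,"rz":0.206,"fingers":-1},
    {"x":-522,"y":-753,"z":-82,"rx":0,"ry":0,"rz":0.206,"fingers":-1}
  ],
  "force": 20
}}

```text
time_s: 3.0
tool_pos: [0.4702, -0.2488, 0.2796]
tool_rot: [180.0, -0.1, 151.3]
force: [0.2, 0.9, 0.8]
grip_width: 0.0874
grasp_force: 0.0
```

Run:
```python
from go import *
base=cur(); print(sensors.get_obs()["qpos"].round(1))
zb=Ro.from_euler("z",61.3,degrees=True).apply(Ro.from_euler("y",25,degrees=True).apply([0,0,1]))
b=np.array([.4757,-.3035,.0255])
for h in (.13,.09,.046): print(rel(base,b+zb*h,toolR(61.3,25)))
```

```text
[-25.2   1.8  52.   93.9  -1.4  85.1  88.2]
{'x': -31.2, 'y': 9.6, 'z': 136.3, 'rx': 0.4365, 'ry': -0.0008, 'rz': 0.001}
{'x': -31.2, 'y': -7.4, 'z': 172.5, 'rx': 0.4365, 'ry': -0.0008, 'rz': 0.001}
{'x': -31.3, 'y': -26.0, 'z': 212.4, 'rx': 0.4365, 'ry': -0.0008, 'rz': 0.001}
```

Call:
{"method": "drive_tool", "body": {
  "moves": [
    {"x":-15,"y":5,"z":45,"rx":0.14,"ry":0,"rz":0,"fingers":-1},
    {"x":-31,"y":10,"z":90,"rx":0.29,"ry":0,"rz":0,"fingers":-1},
    {"x":-31,"y":10,"z":136,"rx":0.4365,"ry":0,"rz":0,"fingers":-1},
    {"x":-31,"y":10,"z":136,"rx":0.4365,"ry":0,"rz":0,"fingers":-1},
    {"x":-31,"y":-7.4,"z":172.5,"rx":0.4365,"ry":0,"rz":0,"fingers":-1},
    {"x":-31,"y":-7.4,"z":172.5,"rx":0.4365,"ry":0,"rz":0,"fingers":-1},
    {"x":-31,"y":-7.4,"z":172.5,"rx":0.4365,"ry":0,"rz":0,"fingers":-1}
  ]
}}

```text
time_s: 3.88
tool_pos: [0.4946, -0.2716, 0.1098]
tool_rot: [-155.2, 0.2, 151.3]
force: [0.7, -0.3, -0.6]
grip_width: 0.0872
grasp_force: 0.0
```

Run:
```python
from go import *
s=cam("side");t=cam("top")
W=np.zeros((600,800,3),np.uint8); a=crop(s,170,200,100,100,4); b=crop(t,285,170,100,100,4); W[:400,:400]=a; W[:400,400:]=b
cv2.imwrite("pics/pre.png",W)
```

```text
(no output)
```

View pics/pre.png

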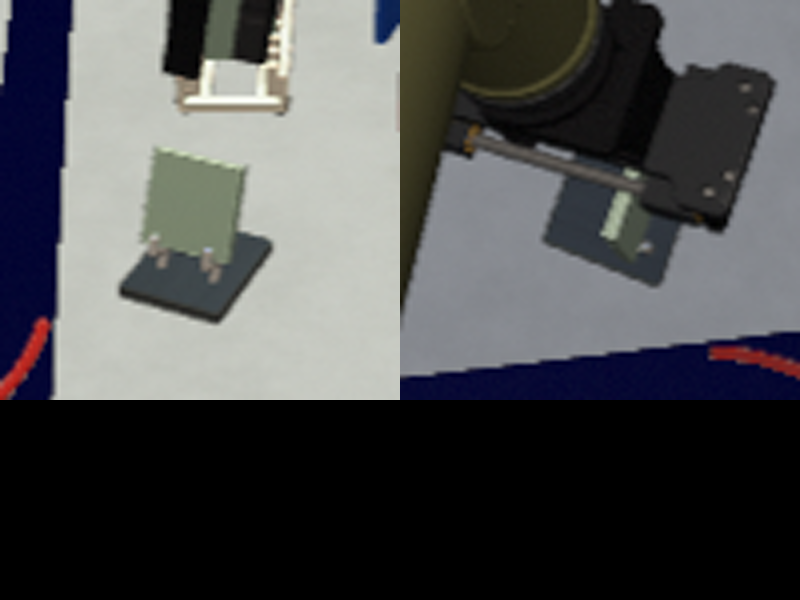

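Run:
```python
from go import *
s=cam("side");p,R=cur()
P=lambda v:(proj(s,p+R.apply(np.array(v)/1e3))[0]-[170,200])*4
for v in ([0,0,8],[0,43,8],[0,-43,8],[0,58,8],[0,-58,8],[10,43,8],[-10,43,8],[10,-43,8],[-10,-43,8]): print(v,P(v).round())
print((proj(s,[[.4879,-.2813,.0799]])-[170,200])*4)
```

```text
[0, 0, 8] [207. 118.]
[0, 43, 8] [236. 110.]
[0, -43, 8] [176. 127.]
[0, 58, 8] [245. 107.]
[0, -58, 8] [164. 130.]
[10, 43, 8] [221. 106.]
[-10, 43, 8] [250. 113.]
[10, -43, 8] [161. 123.]
[-10, -43, 8] [191. 130.]
[[199.96443468 154.98741654]]
```

Run:
```python
from go import *
s=cam("side");t=cam("top")
cv2.imwrite("pics/pre2.png",np.hstack([crop(s,170,200,100,100,4),crop(t,285,170,100,100,4)]))
print(sensors.get_obs()["time_s"],cur()[0])
im=s["image"].astype(int).sum(2); x=170+178//4; print(im[200:250,x])
```

```text
4.125 [ 0.4942233  -0.27131104  0.10852128]
[ 22  29  28  28  30  24  27  30  25  28  33  22  28  34  32  26  35  33
  31 324 398 446 450 448 413 378 490 523 586 589 590 589 585 580 583 583
 586 573 524 371 368 365 364 366 366 365 364 363 361 363]
```

View pics/pre2.png

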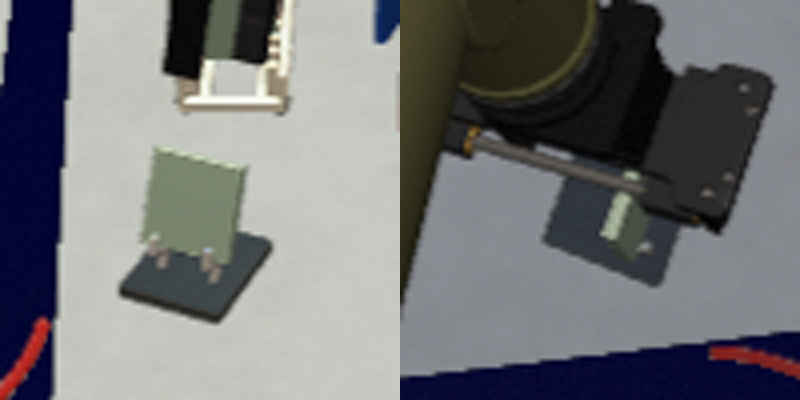

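Run:
```python
from go import *
s=cam("side");t=cam("top");p,R=cur();print(R.as_euler("xyz",degrees=True))
P=lambda v:((proj(s,p+R.apply(np.array(v)/1e3))[0]-[170,200])*4).round()
for z in (8,-5,-15,-25): print(z,[P([x,y,z]) for x,y in((10,-43),(-10,-43),(10,-58),(-10,-58),(10,43),(-10,43),(-10,58))])
```

```text
[-1.55041703e+02  4.43512995e-02  1.51327340e+02]
8 [array([159., 125.]), array([190., 132.]), array([147., 128.]), array([178., 135.]), array([220., 108.]), array([248., 115.]), array([258., 112.])]
-5 [array([162., 103.]), array([193., 110.]), array([151., 106.]), array([182., 113.]), array([223.,  88.]), array([252.,  95.]), array([261.,  92.])]
-15 [array([165.,  86.]), array([196.,  93.]), array([153.,  89.]), array([184.,  96.]), array([225.,  72.]), array([254.,  79.]), array([263.,  77.])]
-25 [array([167.,  69.]), array([198.,  77.]), array([156.,  72.]), array([187.,  79.]), array([228.,  57.]), array([257.,  63.]), array([266.,  61.])]
```

The picture shows the gripper above the blank, with the fingertips at crop (180,76) and (255,62). That is about 30 mm further back than the stated tip position. I'll check whether the tips move when the fingers close.

Call:
{"method": "drive_tool", "body": {
  "moves": [
    {"x":0,"y":0,"z":0,"rx":0,"ry":0,"rz":0,"fingers":0.5},
    {"x":0,"y":0,"z":0,"rx":0,"ry":0,"rz":0,"fingers":0.5},
    {"x":0,"y":0,"z":0,"rx":0,"ry":0,"rz":0,"fingers":0.5},
    {"x":0,"y":0,"z":0,"rx":0,"ry":0,"rz":0,"fingers":0.5},
    {"x":0,"y":0,"z":0,"rx":0,"ry":0,"rz":0,"fingers":0.5}
  ]
}}

```text
time_s: 4.85
tool_pos: [0.4932, -0.2716, 0.1074]
tool_rot: [-155.0, -0.0, 151.3]
force: [-0.0, 0.2, 0.9]
grip_width: 0.0452
grasp_force: 0.0
```

Run:
```python
from go import *
s=cam("side");p,R=cur();o=sensors.get_obs();w=o["grip_width"]*500;print(w)
a=crop(s,190,190,60,60,8)
for z,c in((8,(0,0,255)),(-24,(255,0,0))):
  for y in(-w,w):
    for x in(-9.5,9.5):
      u=(proj(s,p+R.apply(np.array([x,y,z])/1e3))[0]-[190,190]+.5)*8; cv2.circle(a,tuple(int(i) for i in u),4,c,-1)
cv2.imwrite("pics/mid.png",a)
```

```text
20.457441737303615
```

View pics/mid.png

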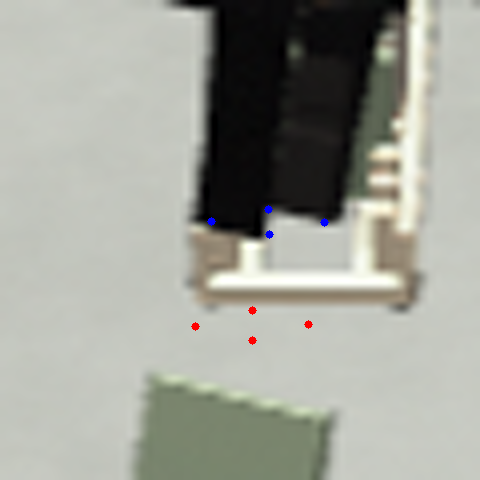

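The tips lie at TCP −24 mm (the blue dots), and the closure does not change that. So the reported TCP is about 32 mm too far ahead along the tool z axis, and I'll allow for it. I'll reopen and descend in two steps.

Call:
{"method": "drive_tool", "body": {
  "moves": [
    {"x":0,"y":0,"z":0,"rx":0,"ry":0,"rz":0,"fingers":-1},
    {"x":0,"y":0,"z":0,"rx":0,"ry":0,"rz":0,"fingers":-1},
    {"x":0,"y":0,"z":0,"rx":0,"ry":0,"rz":0,"fingers":-1},
    {"x":0,"y":0,"z":20,"rx":0,"ry":0,"rz":0,"fingers":-1},
    {"x":0,"y":0,"z":40,"rx":0,"ry":0,"rz":0,"fingers":-1},
    {"x":0,"y":0,"z":60,"rx":0,"ry":0,"rz":0,"fingers":-1},
    {"x":0,"y":0,"z":60,"rx":0,"ry":0,"rz":0,"fingers":-1}
  ]
}}

```text
time_s: 5.78
tool_pos: [0.4794, -0.2941, 0.0522]
tool_rot: [-154.9, -0.1, 151.2]
force: [-0.5, 0.9, 1.0]
grip_width: 0.0867
grasp_force: 0.0
```

Run:
```python
from go import *
s=cam("side");t=cam("top");p,R=cur();w=43.5
def dr(c,x0,y0):
  a=crop(c,x0,y0,60,60,6)
  for z,k in((-24,(255,0,0)),):
   for y in(-w,w):
    for x in(-9.5,9.5):
      u=(proj(c,p+R.apply(np.array([x,y,z])/1e3))[0]-[x0,y0]+.5)*6; cv2.circle(a,tuple(int(i) for i in u),3,k,-1)
  return a
cv2.imwrite("pics/low.png",np.hstack([dr(s,190,215),dr(t,310,190)]))
```

```text
(no output)
```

View pics/low.png

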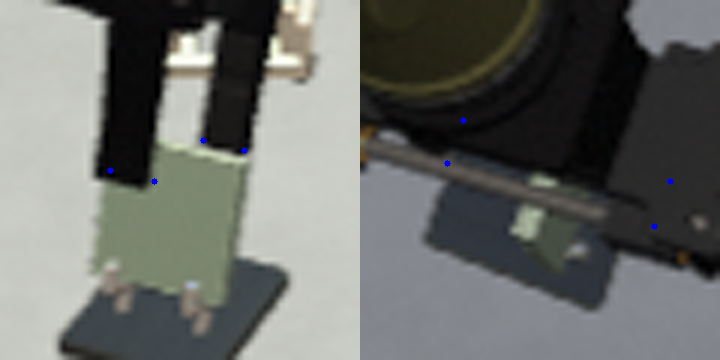

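Call:
{"method": "drive_tool", "body": {
  "moves": [
    {"x":0,"y":0,"z":8,"rx":0,"ry":0,"rz":0,"fingers":-1},
    {"x":0,"y":0,"z":16,"rx":0,"ry":0,"rz":0,"fingers":-1},
    {"x":0,"y":0,"z":16,"rx":0,"ry":0,"rz":0,"fingers":0.3},
    {"x":0,"y":0,"z":16,"rx":0,"ry":0,"rz":0,"fingers":0.5},
    {"x":0,"y":0,"z":16,"rx":0,"ry":0,"rz":0,"fingers":0.6},
    {"x":0,"y":0,"z":16,"rx":0,"ry":0,"rz":0,"fingers":0.7},
    {"x":0,"y":0,"z":16,"rx":0,"ry":0,"rz":0,"fingers":0.8},
    {"x":0,"y":0,"z":16,"rx":0,"ry":0,"rz":0,"fingers":0.9},
    {"x":0,"y":0,"z":16,"rx":0,"ry":0,"rz":0,"fingers":1},
    {"x":0,"y":0,"z":16,"rx":0,"ry":0,"rz":0,"fingers":1},
    {"x":0,"y":0,"z":16,"rx":0,"ry":0,"rz":0,"fingers":1}
  ],
  "force": 20
}}

```text
time_s: 7.25
tool_pos: [0.4778, -0.2997, 0.0385]
tool_rot: [-155.0, 0.0, 151.3]
force: [0.7, 0.5, -0.7]
grip_width: 0.009
grasp_force: 20.0
```

Run:
```python
from go import *
base=cur(); 
print(rel(base,[.505,-.25,.16],toolR(61.3,25)), rel(base,[.5154,-.0972,.16],toolR(83.52)),rel(base,[.5154,-.0972,.104],toolR(83.52)))
```

```text
{'x': 0.0, 'y': -0.0, 'z': -134.0, 'rx': 0.0001, 'ry': 0.0001, 'rz': 0.0001} {'x': 64.3, 'y': 126.0, 'z': -192.8, 'rx': -0.4308, 'ry': -0.0846, 'rz': -0.3815} {'x': 64.3, 'y': 149.6, 'z': -142.0, 'rx': -0.4308, 'ry': -0.0846, 'rz': -0.3815}
```

Call:
{"method": "drive_tool", "body": {
  "moves": [
    {"x":0,"y":0,"z":-20,"rx":0,"ry":0,"rz":0,"fingers":1},
    {"x":0,"y":0,"z":-50,"rx":0,"ry":0,"rz":0,"fingers":1},
    {"x":0,"y":0,"z":-90,"rx":0,"ry":0,"rz":0,"fingers":1},
    {"x":0,"y":0,"z":-134,"rx":0,"ry":0,"rz":0,"fingers":1},
    {"x":16,"y":30,"z":-150,"rx":-0.11,"ry":-0.02,"rz":-0.095,"fingers":1},
    {"x":32,"y":62,"z":-165,"rx":-0.215,"ry":-0.042,"rz":-0.19,"fingers":1},
    {"x":48,"y":94,"z":-180,"rx":-0.32,"ry":-0.063,"rz":-0.286,"fingers":1},
    {"x":64.3,"y":126,"z":-192.8,"rx":-0.4308,"ry":-0.0846,"rz":-0.3815,"fingers":1},
    {"x":64.3,"y":126,"z":-192.8,"rx":-0.4308,"ry":-0.0846,"rz":-0.3815,"fingers":1},
    {"x":64.3,"y":138,"z":-167,"rx":-0.4308,"ry":-0.0846,"rz":-0.3815,"fingers":1},
    {"x":64.3,"y":149.6,"z":-142,"rx":-0.4308,"ry":-0.0846,"rz":-0.3815,"fingers":1},
    {"x":64.3,"y":149.6,"z":-142,"rx":-0.4308,"ry":-0.0846,"rz":-0.3815,"fingers":1},
    {"x":64.3,"y":149.6,"z":-142,"rx":-0.4308,"ry":-0.0846,"rz":-0.3815,"fingers":1}
  ]
}}

```text
time_s: 8.88
tool_pos: [0.5159, -0.0981, 0.1048]
tool_rot: [-179.9, 0.0, 173.5]
force: [-0.3, -0.8, -1.2]
grip_width: 0.0089
grasp_force: 20.0
```

Run:
```python
from go import *
s=cam("side");t=cam("top");p,R=cur()
BOX=np.array([[x,y,z] for x in(-30,30) for y in(-4.5,4.5) for z in(14,-46)])/1e3
E=[(0,1),(2,3),(4,5),(6,7),(0,2),(1,3),(4,6),(5,7),(0,4),(1,5),(2,6),(3,7)]
C=np.array([.52445,-.01772,0]);Rc=Ro.from_euler("z",1.45772)
SL=Rc.apply(np.array([[x,y,38] for x in(-86,-74) for y in(-33,-23,23,33)])/1e3)+C
def dr(c,x0,y0,w,h,k):
  a=crop(c,x0,y0,w,h,k); f=lambda P:((proj(c,P)-[x0,y0]+.5)*k).astype(int)
  u=f(p+R.apply(BOX))
  for i,j in E: cv2.line(a,tuple(map(int,u[i])),tuple(map(int,u[j])),(0,0,255),1)
  for q in f(SL): cv2.circle(a,tuple(map(int,q)),2,(255,0,0),-1)
  return a
A=dr(s,200,150,50,80,7); B=dr(t,220,185,62,80,7)
cv2.imwrite("pics/hover.png",np.hstack([A,B]))
```

```text
(no output)
```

View pics/hover.png

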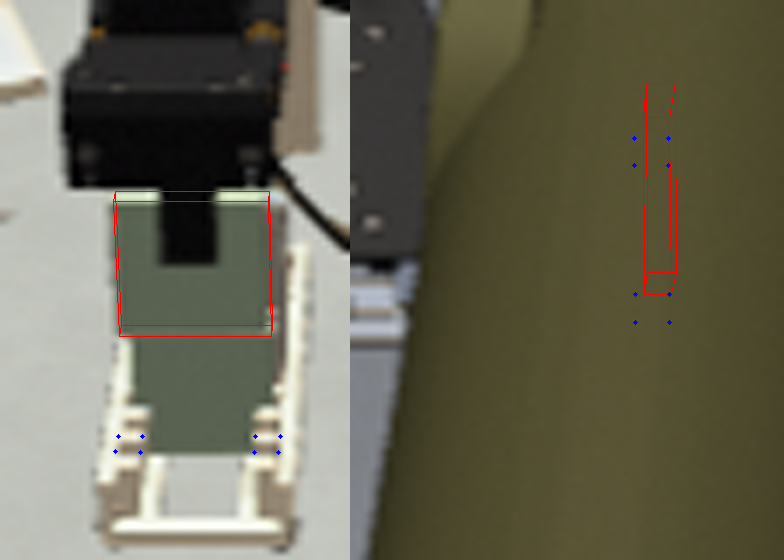

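Run:
```python
from go import *
s=cam("side");t=cam("top")
C=np.array([.52445,-.01772,0]);Rc=Ro.from_euler("z",1.45772)
f=lambda L:Rc.apply(np.array(L)/1e3)+C
im=cv2.imread("pics/crops.png").astype(int).sum(2)
for y in (-28,28):
  for x in (-80,-42):
    u=[((proj(t,f([[x+d,y,38]]))[0]-[183,190]+.4)*5).round(1).tolist() for d in(-6,6)]; print("top slot",x,y,u)
  r=int(round(u[0][1])); print(r,"cols 280:430:3",(im[r-3:r+4,280:430:3].mean(0)/10).astype(int).tolist())
g=s["image"].astype(int).sum(2)
for y in(-28,28):
  for x in(-80,-42): print("side slot",x,y,[proj(s,f([[x+d,y,38]]))[0].round(1).tolist() for d in(-6,6)])
  c=int(round(proj(s,f([[-80,y,38]]))[0][0])); print(c,"rows 200:226",[(g[200:226,k]//10).tolist() for k in(c-1,c,c+1)])
```

```text
top slot -80 -28 [[411.9, 83.1], [387.9, 83.1]]
top slot -42 -28 [[335.9, 83.2], [312.0, 83.3]]
83 cols 280:430:3 [24, 24, 24, 23, 24, 34, 45, 50, 48, 41, 40, 43, 47, 49, 47, 43, 37, 31, 34, 43, 50, 50, 44, 35, 28, 25, 24, 24, 23, 24, 33, 44, 50, 51, 46, 39, 31, 26, 23, 24, 24, 24, 21, 29, 41, 48, 51, 48, 45, 43]
top slot -80 28 [[412.7, 194.8], [388.5, 194.9]]
top slot -42 28 [[335.9, 195.0], [311.6, 195.0]]
195 cols 280:430:3 [43, 43, 44, 42, 41, 44, 47, 50, 47, 38, 29, 19, 15, 12, 10, 9, 14, 24, 37, 45, 50, 49, 43, 39, 37, 39, 42, 42, 39, 37, 40, 45, 49, 50, 46, 44, 42, 41, 41, 41, 42, 39, 34, 35, 41, 47, 51, 48, 48, 49]
side slot -80 -28 [[237.6, 214.2], [237.7, 211.9]]
side slot -42 -28 [[238.1, 207.2], [238.3, 205.1]]
238 rows 200:226 [[26, 26, 26, 26, 26, 27, 26, 27, 56, 63, 37, 47, 70, 45, 39, 66, 67, 40, 38, 39, 39, 39, 39, 38, 68, 72], [25, 25, 25, 26, 26, 26, 27, 27, 64, 66, 40, 48, 70, 45, 39, 66, 67, 40, 38, 39, 39, 39, 39, 39, 66, 72], [27, 27, 27, 28, 32, 63, 44, 35, 60, 62, 34, 41, 63, 42, 34, 55, 60, 53, 55, 43, 39, 40, 39, 39, 56, 65]]
side slot -80 28 [[217.8, 214.1], [218.1, 211.8]]
side slot -42 28 [[218.8, 207.1], [219.1, 205.0]]
218 rows 200:226 [[68, 67, 70, 71, 72, 72, 66, 62, 69, 68, 59, 64, 68, 47, 40, 67, 65, 39, 39, 39, 39, 38, 41, 35, 67, 72], [55, 55, 56, 56, 55, 58, 46, 38, 65, 65, 39, 56, 69, 43, 39, 67, 65, 39, 39, 39, 39, 39, 39, 39, 71, 72], [26, 27, 28, 28, 27, 31, 29, 28, 65, 65, 38, 56, 70, 43, 39, 63, 59, 38, 37, 38, 37, 36, 38, 45, 71, 72]]
```

The picture shows the held blank (crop 115–270, 192–335) matching the predicted box. The empty slot's teeth, at about (128,445) and (268,445), lie below it. I'll do a guarded descent.

Call:
{"method": "drive_tool", "body": {
  "moves": [
    {"x":0,"y":0,"z":22,"rx":0,"ry":0,"rz":0,"fingers":1},
    {"x":0,"y":0,"z":42,"rx":0,"ry":0,"rz":0,"fingers":1},
    {"x":0,"y":0,"z":48,"rx":0,"ry":0,"rz":0,"fingers":1},
    {"x":0,"y":0,"z":51,"rx":0,"ry":0,"rz":0,"fingers":1},
    {"x":0,"y":0,"z":53,"rx":0,"ry":0,"rz":0,"fingers":1},
    {"x":0,"y":0,"z":55,"rx":0,"ry":0,"rz":0,"fingers":1},
    {"x":0,"y":0,"z":55,"rx":0,"ry":0,"rz":0,"fingers":1}
  ]
}}

```text
time_s: 9.95
tool_pos: [0.5155, -0.0973, 0.0492]
tool_rot: [180.0, 0.0, 173.5]
force: [-0.2, 0.7, -1.6]
grip_width: 0.0086
grasp_force: 20.0
```

Call:
{"method": "drive_tool", "body": {
  "moves": [
    {"x":0,"y":0,"z":3,"rx":0,"ry":0,"rz":0,"fingers":1},
    {"x":0,"y":0,"z":6,"rx":0,"ry":0,"rz":0,"fingers":1},
    {"x":0,"y":0,"z":8,"rx":0,"ry":0,"rz":0,"fingers":1},
    {"x":0,"y":0,"z":8,"rx":0,"ry":0,"rz":0,"fingers":1}
  ]
}}

```text
time_s: 10.45
tool_pos: [0.5151, -0.0973, 0.0408]
tool_rot: [-180.0, -0.0, 173.5]
force: [0.0, 0.8, -0.6]
grip_width: 0.0087
grasp_force: 20.0
```

Run:
```python
from go import *
o=sensors.get_obs();print(o["force"],o["wrist_torque"],o["tool_pos"])
```

```text
[ 0.01166677  0.80207693 -0.61688662] [ 0.00184312 -0.00635086  0.01669834] [ 0.51511332 -0.09730892  0.04077723]
```

Call:
{"method": "drive_tool", "body": {
  "moves": [
    {"x":0,"y":0,"z":4,"rx":0,"ry":0,"rz":0,"fingers":1},
    {"x":0,"y":0,"z":8,"rx":0,"ry":0,"rz":0,"fingers":1},
    {"x":0,"y":0,"z":11,"rx":0,"ry":0,"rz":0,"fingers":1},
    {"x":0,"y":0,"z":12.5,"rx":0,"ry":0,"rz":0,"fingers":1},
    {"x":0,"y":0,"z":12.5,"rx":0,"ry":0,"rz":0,"fingers":1}
  ]
}}

```text
time_s: 11.08
tool_pos: [0.5152, -0.0973, 0.0284]
tool_rot: [-180.0, -0.0, 173.5]
force: [0.3, 0.2, -0.7]
grip_width: 0.0088
grasp_force: 20.0
```

Call:
{"method": "drive_tool", "body": {
  "moves": [
    {"x":0,"y":0,"z":1,"rx":0,"ry":0,"rz":0,"fingers":1},
    {"x":0,"y":0,"z":2,"rx":0,"ry":0,"rz":0,"fingers":1},
    {"x":0,"y":0,"z":2,"rx":0,"ry":0,"rz":0,"fingers":1}
  ]
}}

```text
time_s: 11.45
tool_pos: [0.5153, -0.0973, 0.0265]
tool_rot: [-180.0, -0.0, 173.5]
force: [0.9, -0.1, -1.0]
grip_width: 0.0089
grasp_force: 20.0
```

Call:
{"method": "drive_tool", "body": {
  "moves": [
    {"x":0,"y":0,"z":0.7,"rx":0,"ry":0,"rz":0,"fingers":1},
    {"x":0,"y":0,"z":1.5,"rx":0,"ry":0,"rz":0,"fingers":1},
    {"x":0,"y":0,"z":1.5,"rx":0,"ry":0,"rz":0,"fingers":1}
  ]
}}

```text
time_s: 11.82
tool_pos: [0.5153, -0.0973, 0.025]
tool_rot: [-180.0, -0.0, 173.5]
force: [0.2, 0.5, 0.0]
grip_width: 0.009
grasp_force: 20.0
```

Call:
{"method": "drive_tool", "body": {
  "moves": [
    {"x":0,"y":0,"z":0.7,"rx":0,"ry":0,"rz":0,"fingers":1},
    {"x":0,"y":0,"z":1.2,"rx":0,"ry":0,"rz":0,"fingers":1},
    {"x":0,"y":0,"z":1.2,"rx":0,"ry":0,"rz":0,"fingers":1}
  ]
}}

```text
time_s: 12.2
tool_pos: [0.5154, -0.0974, 0.0248]
tool_rot: [180.0, -0.0, 173.5]
force: [-3.5, 0.1, 8.2]
grip_width: 0.009
grasp_force: 20.0
```

Run:
```python
from go import *
s=cam("side");p,R=cur()
BOX=np.array([[x,y,z] for x in(-30,30) for y in(-4.5,4.5) for z in(14,-46)])/1e3
x0,y0,k=200,170,9
a=crop(s,x0,y0,50,65,k);u=((proj(s,p+R.apply(BOX))-[x0,y0]+.5)*k).astype(int)
for q in u: cv2.circle(a,tuple(map(int,q)),2,(0,0,255),-1)
cv2.imwrite("pics/seat.png",a)
```

```text
(no output)
```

View pics/seat.png

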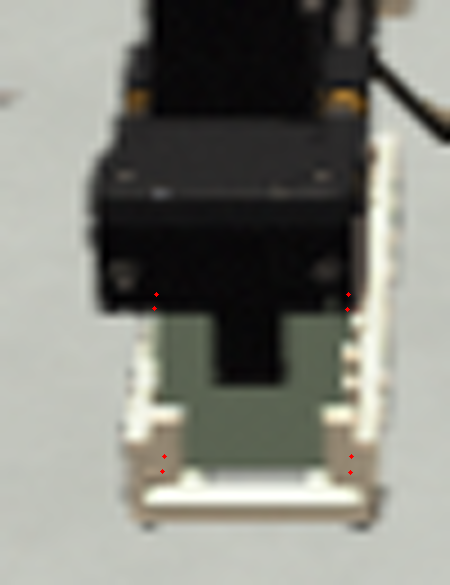

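The blank is in the slot, standing on the floor with its bottom between the teeth at crop (165,470) and (350,470). I'll ease off and open a little.

Call:
{"method": "drive_tool", "body": {
  "moves": [
    {"x":0,"y":0,"z":-1,"rx":0,"ry":0,"rz":0,"fingers":1},
    {"x":0,"y":0,"z":-1,"rx":0,"ry":0,"rz":0,"fingers":0.7},
    {"x":0,"y":0,"z":-1,"rx":0,"ry":0,"rz":0,"fingers":0.7},
    {"x":0,"y":0,"z":-1,"rx":0,"ry":0,"rz":0,"fingers":0.7},
    {"x":0,"y":0,"z":-1,"rx":0,"ry":0,"rz":0,"fingers":0.7}
  ]
}}

```text
time_s: 12.88
tool_pos: [0.5153, -0.0973, 0.0248]
tool_rot: [-180.0, -0.0, 173.5]
force: [-0.6, 0.1, 0.2]
grip_width: 0.0127
grasp_force: 0.0
```

Call:
{"method": "drive_tool", "body": {
  "moves": [
    {"x":0,"y":0,"z":-1,"rx":0,"ry":0,"rz":0,"fingers":0.5},
    {"x":0,"y":0,"z":-1,"rx":0,"ry":0,"rz":0,"fingers":0.5},
    {"x":0,"y":0,"z":-1,"rx":0,"ry":0,"rz":0,"fingers":0.5},
    {"x":0,"y":0,"z":-4,"rx":0,"ry":0,"rz":0,"fingers":0.5},
    {"x":0,"y":0,"z":-12,"rx":0,"ry":0,"rz":0,"fingers":0.5},
    {"x":0,"y":0,"z":-30,"rx":0,"ry":0,"rz":0,"fingers":0.5},
    {"x":0,"y":0,"z":-70,"rx":0,"ry":0,"rz":0,"fingers":0.2},
    {"x":0,"y":0,"z":-110,"rx":0,"ry":0,"rz":0,"fingers":-0.2},
    {"x":0,"y":0,"z":-110,"rx":0,"ry":0,"rz":0,"fingers":-0.4},
    {"x":0,"y":0,"z":-110,"rx":0,"ry":0,"rz":0,"fingers":-0.4}
  ],
  "force": 50
}}

```text
time_s: 14.12
tool_pos: [0.5153, -0.0972, 0.1353]
tool_rot: [180.0, 0.0, 173.5]
force: [0.3, 0.3, -0.3]
grip_width: 0.054
grasp_force: 0.0
```

Run:
```python
from go import *
base=cur();o=sensors.get_obs();print(o["force"],o["grip_width"],base[0])
for z in(.135,.059): print(rel(base,[.5245,-.0178,z],toolR(83.52)))
s=cam("side");t=cam("top")
cv2.imwrite("pics/rel.png",np.hstack([crop(s,195,150,65,85,6),crop(t,183,175,65,85,6)]))
```

```text
[ 0.32922152  0.26444633 -0.29591791] 0.05404267680273417 [ 0.51531156 -0.09717106  0.13528823]
{'x': -0.2, 'y': 79.9, 'z': 0.3, 'rx': 0.0006, 'ry': 0.0006, 'rz': 0.0}
{'x': -0.1, 'y': 79.9, 'z': 76.3, 'rx': 0.0006, 'ry': 0.0006, 'rz': 0.0}
```

View pics/rel.png

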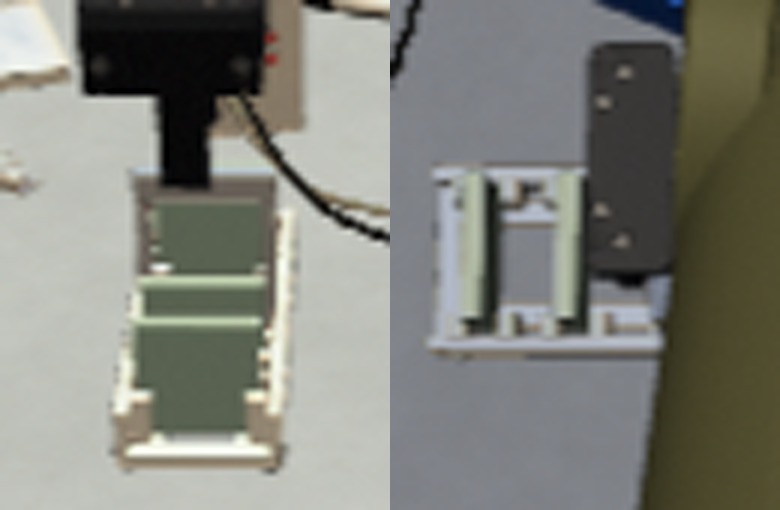

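The picture shows the new blank upright in its slot (side crop 135–265, 322–430), with blank_1 and blank_2 behind it and blank_3 visible in the top view. The fingers are clear, so I move on to the handle.

Call:
{"method": "drive_tool", "body": {
  "moves": [
    {"x":0,"y":40,"z":-5,"rx":0,"ry":0,"rz":0,"fingers":-0.4},
    {"x":0,"y":80,"z":0,"rx":0,"ry":0,"rz":0,"fingers":-0.4},
    {"x":0,"y":80,"z":0,"rx":0,"ry":0,"rz":0,"fingers":-0.4},
    {"x":0,"y":80,"z":25,"rx":0,"ry":0,"rz":0,"fingers":-0.4},
    {"x":0,"y":80,"z":45,"rx":0,"ry":0,"rz":0,"fingers":-0.4},
    {"x":0,"y":80,"z":60,"rx":0,"ry":0,"rz":0,"fingers":-0.4},
    {"x":0,"y":80,"z":70,"rx":0,"ry":0,"rz":0,"fingers":-0.4},
    {"x":0,"y":80,"z":76,"rx":0,"ry":0,"rz":0,"fingers":-0.4},
    {"x":0,"y":80,"z":76,"rx":0,"ry":0,"rz":0,"fingers":-0.4}
  ]
}}

```text
time_s: 15.35
tool_pos: [0.5243, -0.018, 0.0587]
tool_rot: [-180.0, -0.0, 173.5]
force: [0.7, -0.5, -0.4]
grip_width: 0.0611
grasp_force: 0.0
```

Close gently first so the bar centres, then firmly.

Call:
{"method": "drive_tool", "body": {
  "moves": [
    {"x":0,"y":0,"z":0,"rx":0,"ry":0,"rz":0,"fingers":0.1},
    {"x":0,"y":0,"z":0,"rx":0,"ry":0,"rz":0,"fingers":0.3},
    {"x":0,"y":0,"z":0,"rx":0,"ry":0,"rz":0,"fingers":0.5},
    {"x":0,"y":0,"z":0,"rx":0,"ry":0,"rz":0,"fingers":0.55},
    {"x":0,"y":0,"z":0,"rx":0,"ry":0,"rz":0,"fingers":0.6},
    {"x":0,"y":0,"z":0,"rx":0,"ry":0,"rz":0,"fingers":0.65},
    {"x":0,"y":0,"z":0,"rx":0,"ry":0,"rz":0,"fingers":0.7},
    {"x":0,"y":0,"z":0,"rx":0,"ry":0,"rz":0,"fingers":0.75},
    {"x":0,"y":0,"z":0,"rx":0,"ry":0,"rz":0,"fingers":1},
    {"x":0,"y":0,"z":0,"rx":0,"ry":0,"rz":0,"fingers":1},
    {"x":0,"y":0,"z":0,"rx":0,"ry":0,"rz":0,"fingers":1}
  ],
  "force": 20
}}

```text
time_s: 16.73
tool_pos: [0.5244, -0.0171, 0.0588]
tool_rot: [180.0, 0.0, 173.5]
force: [0.2, 3.3, -0.4]
grip_width: 0.0116
grasp_force: 20.0
```

Call:
{"method": "drive_tool", "body": {
  "moves": [
    {"x":0,"y":0,"z":0,"rx":0,"ry":0,"rz":0,"fingers":1},
    {"x":0,"y":0,"z":0,"rx":0,"ry":0,"rz":0,"fingers":1}
  ],
  "force": 58
}}

```text
time_s: 16.98
tool_pos: [0.5244, -0.0171, 0.0588]
tool_rot: [180.0, 0.0, 173.5]
force: [1.2, 4.5, -1.4]
grip_width: 0.0113
grasp_force: 58.0
```

Call:
{"method": "drive_tool", "body": {
  "moves": [
    {"x":0,"y":1,"z":0,"rx":0,"ry":0,"rz":0,"fingers":1},
    {"x":0,"y":1,"z":-3,"rx":0,"ry":0,"rz":0,"fingers":1},
    {"x":0,"y":1,"z":-7,"rx":0,"ry":0,"rz":0,"fingers":1},
    {"x":0,"y":1,"z":-12,"rx":0,"ry":0,"rz":0,"fingers":1},
    {"x":0,"y":1,"z":-18,"rx":0,"ry":0,"rz":0,"fingers":1},
    {"x":0,"y":1,"z":-18,"rx":0,"ry":0,"rz":0,"fingers":1}
  ]
}}

```text
time_s: 17.73
tool_pos: [0.5251, -0.0169, 0.0775]
tool_rot: [180.0, 0.1, 173.5]
force: [-0.1, 1.2, -7.5]
grip_width: 0.0115
grasp_force: 58.0
```

Run:
```python
from go import *
o=sensors.get_obs();print(o["force"],o["wrist_torque"],o["tool_pos"],o["grip_width"])
```

```text
[-0.08389712  1.19226828 -7.48308108] [-0.00917198  0.03811856 -0.02320054] [ 0.52505999 -0.01688607  0.07750252] 0.011530589787624263
```

Call:
{"method": "drive_tool", "body": {
  "moves": [
    {"x":0,"y":0,"z":-5,"rx":0,"ry":0,"rz":0,"fingers":1},
    {"x":0,"y":0,"z":-14,"rx":0,"ry":0,"rz":0,"fingers":1},
    {"x":0,"y":0,"z":-26,"rx":0,"ry":0,"rz":0,"fingers":1},
    {"x":0,"y":0,"z":-40,"rx":0,"ry":0,"rz":0,"fingers":1},
    {"x":0,"y":0,"z":-54,"rx":0,"ry":0,"rz":0,"fingers":1},
    {"x":0,"y":0,"z":-66,"rx":0,"ry":0,"rz":0,"fingers":1},
    {"x":0,"y":0,"z":-75,"rx":0,"ry":0,"rz":0,"fingers":1},
    {"x":0,"y":0,"z":-80,"rx":0,"ry":0,"rz":0,"fingers":1},
    {"x":0,"y":0,"z":-82,"rx":0,"ry":0,"rz":0,"fingers":1},
    {"x":0,"y":0,"z":-82,"rx":0,"ry":0,"rz":0,"fingers":1},
    {"x":0,"y":0,"z":-82,"rx":0,"ry":0,"rz":0,"fingers":1},
    {"x":0,"y":0,"z":-82,"rx":0,"ry":0,"rz":0,"fingers":1}
  ]
}}

```text
time_s: 19.23
tool_pos: [0.5243, -0.0169, 0.1585]
tool_rot: [-180.0, -0.0, 173.5]
force: [0.1, -0.5, -7.5]
grip_width: 0.0111
grasp_force: 58.0
```

Run:
```python
from go import *
s=cam("side");o=sensors.get_obs();print(o["joint_velocities"].round(2),o["force"],o["wrist_torque"])
C=np.array([.5243,-.0169,.1]);Rc=Ro.from_euler("z",83.5,degrees=True)
f=lambda L:proj(s,Rc.apply(np.array(L)/1e3)+C)
g=s["image"].astype(int).sum(2)
for n,L in(("new top",[[-80,20,72],[-80,-20,72]]),("b1 top",[[-42,20,72],[-42,-20,72]]),("end rail",[[-101,20,12],[-101,-20,12]])):
  for u in f(L):
    c,r=int(round(u[0])),int(round(u[1])); print(n,u.round(1),"rows",r-6,"..",(g[r-6:r+7,c]//10).tolist())
```

```text
[-0.01  0.06  0.12 -0.11  0.06  0.01 -0.02] [-0.50351212  0.1908946  -7.87630052] [ 0.08721074  0.03954717 -0.07720659]
new top [218.8 170.5] rows 164 .. [36, 58, 29, 26, 26, 26, 26, 56, 35, 26, 26, 26, 26]
new top [233.6 170.5] rows 164 .. [34, 59, 29, 26, 26, 26, 26, 56, 35, 27, 26, 26, 26]
b1 top [219.9 164.4] rows 158 .. [26, 26, 26, 26, 27, 27, 34, 58, 29, 26, 26, 26, 26]
b1 top [234.3 164.4] rows 158 .. [26, 26, 26, 26, 26, 26, 34, 59, 29, 26, 26, 26, 26]
end rail [219.1 193.7] rows 188 .. [26, 27, 27, 47, 69, 71, 72, 41, 38, 46, 55, 56, 56]
end rail [233.8 193.8] rows 188 .. [26, 26, 26, 50, 71, 71, 72, 43, 38, 46, 55, 56, 56]
```

The carrier is level: left and right rows are equal, and the blank tops sit within 0.7 px of the rows predicted for 10 cm. It is also still, and the weight reads 7.5–7.9 N, as it should with four blanks. Handing in.

```bash
python3 -c "
from cell import workorder
print(workorder.sign_off())"
```

```text
the job is handed in; nothing more can be done
None
```

The job is handed in: the blank is in the empty end slot and released, and the arm is holding the carrier still and level about 10 cm above the worktop with all four blanks standing.

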